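# Load a sample cassette up the reader's ramp

### The arm

A 6-joint arm with a two-finger parallel gripper is mounted at the origin on the work surface. World frame = base frame: x ahead of the robot, y to its left, z up, the work surface at z = 0. Lengths are in m, angles in degrees, forces in N, time in s.
With the tool pointing down it reaches from about 0.375 to 0.925 m from the base axis. Payload 5.7 kg.
Tool frame: the origin (TCP) lies midway between the tips of the shut fingers; the grasp point (between the pads) lies 19 mm behind it; z points along the fingers, y is the line along which they close (so a half turn about z gives the same grasp; the last joint's range is limited). The gripper opens to 85 mm and grips with 20 to 120 N. Pads are 22 mm wide; open, the fingers measure 114 mm over their backs; the gripper's body (76 mm by 85 mm) begins 54 mm behind the grasp point. The pads swing forward as they close: fully open they stand 13 mm farther back than shut.
Start: joints at [-80.85, 20.558, 86.54, -0, 72.909, -6.595], TCP at [0.163, -0.577, 0.207] pointing down, gripper open.
Joint ranges: [-170.27, 170.27], [-57.76, 135], [12.27, 136.19], [-55.21, 235.2], [11.17, 155.16], [-170.74, 170.74]. Speed limits (degrees/s): [136.94, 136.94, 180, 180, 180, 180].

### API

Orientations are given as a 3x3 rotation matrix whose columns are the frame's x, y, z axes.
In Python, from plant import r gives the robot as it stands. Calls block until the motion is done:
- r.move_to(position, orientation): joint-space move of the TCP to a pose.
- r.servo_line(position, rotation=None, v=0.15, threshold=None): straight line of the TCP; rotation=None keeps the orientation; v is the mean speed in m/s. With threshold (N) it stops when the force on the tool has changed by that much, and returns True; else False.
- r.movej(angles): joint-space move.
- r.move_gripper(opening, grip_force=None): finger opening in m; grip_force is the grip in N (None keeps the last); returns when the fingers have stopped.
- r.hold(seconds).
- r.ik(position, orientation): joint angles nearest the present ones, or None.
- r.read_state(): the state.
- r.capture(name): name is "side" or "top" or "wrist"; returns the picture (480x640x3 uint8, blue, green, red); there is no depth.
- r.camera_params(name): a dict with "intrinsics" (3x3 intrinsics, pixels), "R" (3x3) and "t" (3): a world point X has camera coordinates R X + t; the wrist camera has in their place "tool_from_camera" (4x4, takes a point from camera to tool coordinates, whose origin is the TCP and whose axes are the flange's). Camera axes: x right, y down, z forward; pixel columns grow to the right and rows downward; lengths in m; the calibration is good to about 2 mm. A picture is of the moment at which its call begins: read the wrist's pose just before it. camera_params takes no time and is no camera call.
A pose or a line that the arm cannot do raises r.IKError and nothing moves.
- r.hand_in(): hands the job in; it is judged then, once.
The state is a dict: "time": time; "qpos": joint angles; "dq": joint speeds; "joint_torque": joint torques, N m; "tcp_pos": TCP position; "tcp_rot": TCP orientation; "force": force on the tool from outside, world axes, zero at the start; "wrist_torque": the same for the moment, N m; "grip_width": finger opening in m; "gripper_force": force on a finger pad.
Only numpy, scipy, OpenCV 4.12 (cv2) and the standard library are available. Lean on these libraries where they do the work, as an engineer would, in place of code of your own. Each camera call takes 0.05 s, during which the arm holds its last target. There are 200 camera calls.

### The job

Load the black sample cassette into the reader: set it flat on the lower, open end of the sloping ramp, lengthwise between the flared guides, and let go of it there. Then push it from behind up the ramp, under the two lips, until it meets the steel stop, press it home with a push of about 10 N on the stop for half a second (18 N or more would damage the reader), and leave it resting there squarely against the stop. Leave everything else on the bench where it is.

Things in the scene. Friction and masses are not known exactly. Their poses are not given: they have to be found in the camera images.
- cassette_mid (a point): Sample cassette (loose, 0.18 to 0.34 kg): black block 90 long (x) x 56 wide (y) x 20 mm tall with an upright grip rib amid its top, 44 long (x), 14 wide (y), 30 mm tall; 50 mm tall in all. Same either way round. Starts flat on the bench left or right of the ramp. This point is its centre, half-way up: 25 mm above its underside, 25 mm below the rib's top. z points out of its top.
- cassette: The same cassette; its origin is at the centre of its underside, axes as above. Sliding it up the ramp takes about 1 to 5 N (friction varies).
- ramp: Fixed loading ramp with a white reader box (110 x 170 x 100 mm tall, from x = 155 mm) at its top end. Origin on the bench under the ramp's middle; x points level along the ramp, uphill, away from the robot; z up. The aluminium deck is 300 mm long, 100 mm wide, sloping up by 0.14 rad (8 degrees). At its sides it has low guides; no parts overhang its lower 214 mm.
- foot (a point): Middle of the deck's lower edge, 16 mm above the bench; x up the slope, y across, z square off the deck. Guides 12 mm high flare in from 73 mm apart at x = 50 to 60 mm at x = 130, then run parallel to the top. From x = 214 mm they are 24 mm high, with lips that leave a 48 mm slot, undersides 24 mm off the deck. A flat cassette in the guides has its centre at y = 0 (+-2), z = 25 mm.
- stop_low (a point): The lowest setting of the stop, 245 mm up the deck from its lower edge, axes as there. The stop is a rigid steel plate across the ramp (12 thick, 56 wide, 26 mm tall) that is clamped by hand: its downhill face is somewhere 0 to 40 mm up the slope from this point, not measured, different each time, to be found by feel. Pressing against it, a millimetre or less changes the force by newtons.
- tub: Bystander, leave alone: the short sample tub (60 mm dia., 60 mm tall). Origin at the centre of its underside.
- reagent: Bystander, leave alone: amber reagent bottle (68 mm dia., 150 mm tall). Origin at the centre of its underside.
- wash: Bystander, leave alone: white bottle with a red cap (66 mm dia., 170 mm tall). Origin at the centre of its underside.
- beaker: Bystander, leave alone: small glass beaker (68 mm dia., 85 mm tall). Origin at the centre of its underside.
- spatula: Bystander, leave alone: spatula lying on the bench. Origin at the centre of its underside, lying along its x.
- lid: Bystander, leave alone: loose round cap (48 mm dia., 12 mm tall). Origin at the centre of its underside.
- timer: Bystander, leave alone: bench timer, a 60 x 60 x 22 mm block. Origin at the centre of its underside.
Things that resemble listed ones, but are neither listed nor needed, are in the scene too. There is more than one size of the cassette; the job needs the smallest.

How it is judged (in metres and radians):
On the way, in this order (a step that is already met when the one before it is completed fails the run):
1. the cassette lies flat and let go on the lower, open part of the ramp, clear of the lips and within 20 mm of the middle line (x of cassette_mid in the frame of foot between 0.01 and 0.165 m and y of cassette_mid in the frame of foot between -0.02 and 0.02 m and z of cassette_mid in the frame of foot between 0.021 and 0.029 m and angle between the z axis of cassette_mid and the z axis of foot, either way round below 0.06 rad and contact force between cassette and the fingers below 0.05 N and linear speed of cassette below 0.01 m/s), for 0.2 s.
2. the cassette, flat on the ramp, is pressed against the stop with 4 to 18 N for 0.3 s (contact force between cassette and stop between 4 and 18 N and z of cassette_mid in the frame of foot between 0.021 and 0.029 m and angle between the z axis of cassette_mid and the z axis of foot, either way round below 0.06 rad), for 0.3 s.
At the end, for the whole second after the job is handed in: The cassette is let go and at rest, flat on the ramp (within 0.06 rad, its centre 21 to 29 mm off the deck), lengthwise in the guides within 4 mm of the middle line and 0.06 rad, its end within 2 mm of the stop (x of cassette_mid in the frame of stop between -0.0472 and -0.043 m and y of cassette_mid in the frame of foot between -0.004 and 0.004 m and z of cassette_mid in the frame of foot between 0.021 and 0.029 m and angle between the z axis of cassette_mid and the z axis of foot, either way round below 0.06 rad and angle between the x axis of cassette_mid and the x axis of foot, either way round below 0.06 rad and contact force between cassette and the fingers below 0.05 N and linear speed of cassette below 0.01 m/s); the robot touches nothing.
It fails at once if the cassette bears on the stop with more than 18 N (contact force between cassette and stop above 18 N).
It fails at once if a bystander is moved by more than 25 mm (distance of any of tub, reagent, wash, beaker, spatula, lid, timer from where it was at the start of the episode above 0.025 m).
It also fails if it takes over 72 s, if anything falls off the work surface, if the arm or the gripper's body presses on something with over 40 N, if the wrist force passes 120 N, or if a joint passes its speed limit or range.

## Working session

There is one attempt and no reset: what is moved stays moved. The work goes in short steps, each a Python script; the robot and the scene stay as the last script left them, time stands still between calls to the robot, and variables do not carry over. Pictures are saved under pics/ and viewed, at most 12 in all, crops included, and the job is handed in when it is done.

```bash
ls; mkdir -p pics
python3 - <<'E'
from plant import r
import cv2,numpy as np
for n in("side","top"):
    cv2.imwrite(f"pics/{n}0.png",r.capture(n)); p=r.camera_params(n); print(n,p)
print(r.camera_params("wrist"))
s=r.read_state();print(s["time"],s["force"],s["tcp_rot"])
E
```

```text
pics
side {'intrinsics': array([[601.16195231,   0.        , 306.8186285 ],
       [  0.        , 601.16195231, 242.62258395],
       [  0.        ,   0.        ,   1.        ]]), 'R': array([[ 0.68169392, -0.73146474,  0.0158979 ],
       [-0.50452686, -0.48571186, -0.71381835],
       [ 0.52985475,  0.47858471, -0.70015043]]), 't': array([-0.34066692,  0.27231511,  1.42613128])}
top {'intrinsics': array([[614.08042692,   0.        , 322.03082131],
       [  0.        , 614.08042692, 230.33674882],
       [  0.        ,   0.        ,   1.        ]]), 'R': array([[-1.11263609e-02, -9.99937644e-01,  9.54666771e-04],
       [-9.82517589e-01,  1.07550826e-02, -1.85858860e-01],
       [ 1.85837003e-01, -3.00590965e-03, -9.82575988e-01]]), 't': array([-0.01537082,  0.47179257,  1.60335363])}
{'intrinsics': array([[420.55828326,   0.        , 321.351037  ],
       [  0.        , 420.55828326, 239.68275955],
       [  0.        ,   0.        ,   1.        ]]), 'tool_from_camera': array([[-8.06559249e-04, -9.46490217e-01, -3.22731496e-01,
         8.38746379e-02],
       [ 9.99999544e-01, -5.98554899e-04, -7.43753020e-04,
         9.42118039e-04],
       [ 5.10782440e-04, -3.22731949e-01,  9.46490268e-01,
        -1.66909913e-01],
       [ 0.00000000e+00,  0.00000000e+00,  0.00000000e+00,
         1.00000000e+00]])}
0.1 [-0.61095502  0.19279165 -0.17895163] [[ 9.62485054e-01  2.71334573e-01 -2.64619857e-04]
 [ 2.71334631e-01 -9.62483641e-01  1.66103541e-03]
 [ 1.96004050e-04 -1.67052229e-03 -9.99998585e-01]]
```

View pics/top0.png

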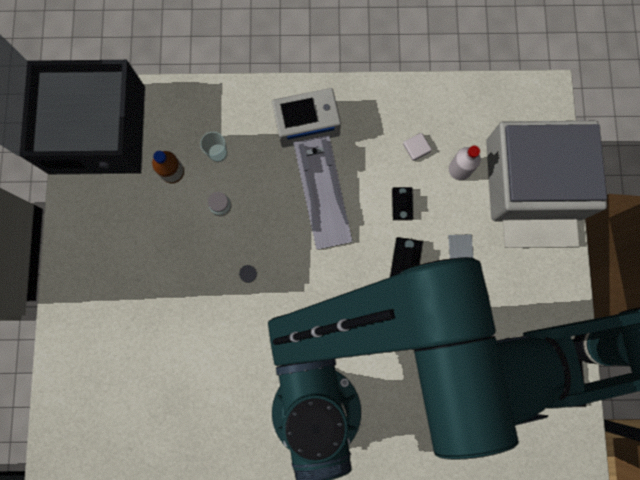

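View pics/side0.png

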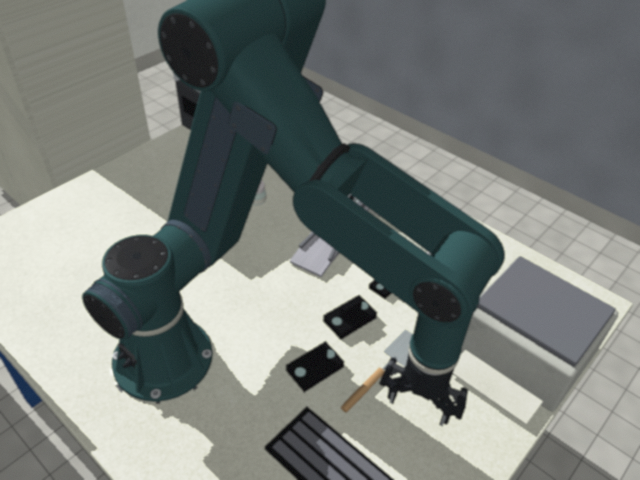

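The top view shows the ramp from (333,245) up to (312,140), with the reader box at (306,113). There are black blocks at (402,203) and (407,258), and the side view shows a third near (315,367). I'll locate these and look at them from the wrist camera.

```bash
cat > h.py <<'E'
from plant import r
import cv2,numpy as np
def cam(n):
    p=r.camera_params(n);K=p["intrinsics"]
    if n=="wrist":
        s=r.read_state();T=p["tool_from_camera"];W=np.array(s["tcp_rot"])
        Rwc=W@T[:3,:3];c=W@T[:3,3]+np.array(s["tcp_pos"])
        R=Rwc.T;t=-R@c
    else:R,t=p["R"],p["t"]
    return K,R,t
def ray(c,uv,z):
    K,R,t=c;uv=np.atleast_2d(np.array(uv,float))
    d=np.c_[uv,np.ones(len(uv))]@np.linalg.inv(K).T@R
    o=-R.T@t
    return o+d*((z-o[2])/d[:,2])[:,None]
def ontoplane(c,uv,p0,n):
    K,R,t=c;uv=np.atleast_2d(np.array(uv,float))
    d=np.c_[uv,np.ones(len(uv))]@np.linalg.inv(K).T@R
    o=-R.T@t
    return o+d*(((p0-o)@n)/(d@n))[:,None]
def proj(c,X):
    K,R,t=c;x=(np.atleast_2d(X)@R.T+t)@K.T
    return x[:,:2]/x[:,2:]
def down(yaw):  # tool x at yaw, z down
    c,s=np.cos(yaw),np.sin(yaw)
    return np.array([[c,s,0],[s,-c,0],[0,0,-1.]])
E
python3 - <<'E'
from h import *
np.set_printoptions(precision=3,suppress=True)
c=cam("top")
print(ray(c,[[402,203],[407,258],[333,245],[402,187],[402,220]],0.02))
print(ray(c,[[312,140],[333,245],[417,147],[459,245],[248,273],[218,204],[465,170]],0.03))
# survey pose: above between cassette and ramp, camera on tool +x side
p=ray(c,[402,203],0.02)[0]
for yaw in (0,np.pi,np.pi/2,-np.pi/2):
    print(yaw,r.ik([p[0]-.12,p[1]+.06,.38],down(yaw)),r.ik([p[0]-.05,p[1]+.06,.38],down(yaw)))
print(down(0)@r.camera_params("wrist")["tool_from_camera"][:3,:3])
E
```

```text
[[ 0.55  -0.241  0.02 ]
 [ 0.398 -0.249  0.02 ]
 [ 0.435 -0.05   0.02 ]
 [ 0.596 -0.243  0.02 ]
 [ 0.503 -0.239  0.02 ]]
[[ 0.731  0.004  0.03 ]
 [ 0.434 -0.05   0.03 ]
 [ 0.707 -0.287  0.03 ]
 [ 0.43  -0.389  0.03 ]
 [ 0.36   0.178  0.03 ]
 [ 0.551  0.262  0.03 ]
 [ 0.639 -0.417  0.03 ]]
0 [-31.323   2.358  86.073  -0.     91.569  58.677] [-27.349   8.434  79.199  -0.     92.368  62.651]
3.141592653589793 [ -31.323    2.358   86.073   -0.      91.569 -121.323] [ -27.349    8.434   79.199   -0.      92.368 -117.349]
1.5707963267948966 [-31.323   2.358  86.073  -0.     91.569 -31.323] [-27.349   8.434  79.199  -0.     92.368 -27.349]
-1.5707963267948966 [-31.323   2.358  86.073  -0.     91.569 148.677] [-27.349   8.434  79.199  -0.     92.368 152.651]
[[-0.001 -0.946 -0.323]
 [-1.     0.001  0.001]
 [-0.001  0.323 -0.946]]
```

Run:
```python
from h import *
s=r.read_state()
p=s["tcp_pos"];r.move_to([p[0],p[1],.38],s["tcp_rot"])
r.move_to([.64,-.14,.38],down(0))
r.hold(.3)
cv2.imwrite("pics/w1.png",r.capture("wrist"));cv2.imwrite("pics/t1.png",r.capture("top"))
s=r.read_state();print(s["time"],s["tcp_pos"],s["force"])
```

```text
3.5333 [ 0.63991472 -0.14024755  0.38002788] [-0.15997837  0.29889469 -0.67381025]
```

View pics/w1.png

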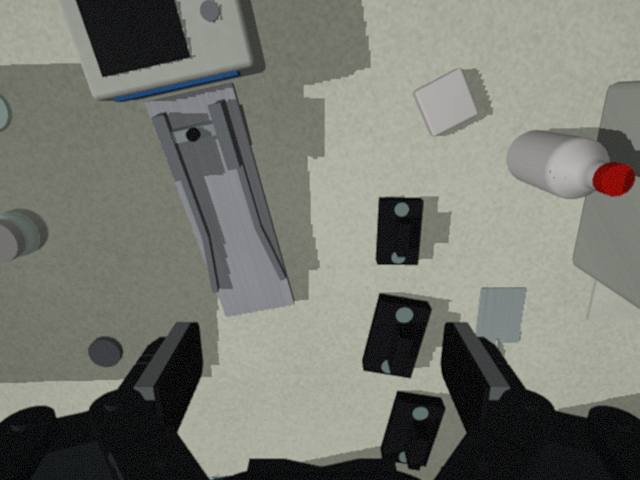

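The wrist view shows three cassettes, at (400,231), (397,335) and (412,430), and the ramp from (258,310) up to (193,90). The spatula and timer are to the right. Next I'll measure the cassettes' sizes and the ramp corners.

Run:
```python
from h import *
np.set_printoptions(precision=4,suppress=True)
im=cv2.imread("pics/w1.png");c=cam("wrist")
m=(im.max(2)<45).astype(np.uint8)*255
m=cv2.morphologyEx(m,cv2.MORPH_CLOSE,np.ones((13,13)))
for k,(x0,x1,y0,y1) in {"A":(365,435,185,275),"B":(350,437,283,385),"C":(372,447,382,476)}.items():
    mm=np.zeros_like(m);mm[y0:y1,x0:x1]=m[y0:y1,x0:x1]
    cs,_=cv2.findContours(mm,cv2.RETR_EXTERNAL,cv2.CHAIN_APPROX_NONE)
    q=max(cs,key=cv2.contourArea)[:,0,:]
    for z in (0.0,0.02):
        P=ray(c,q,z)[:,:2].astype(np.float32)
        (cx,cy),(w,h),a=cv2.minAreaRect(P*1000);print(k,z,cx,cy,w,h,a)
big=cv2.resize(im[70:330,130:430],None,fx=2.6,fy=2.3,interpolation=cv2.INTER_CUBIC)
cv2.imwrite("pics/w1c.png",big)
```

```text
A 0.0 549.3470458984375 -246.07046508789062 58.0245246887207 93.34252166748047 89.58795928955078
A 0.02 555.7340698242188 -242.22625732421875 55.90269470214844 89.9292984008789 89.5879135131836
B 0.0 384.7065734863281 -250.73683166503906 79.10325622558594 130.3837890625 79.29261779785156
B 0.02 397.11395263671875 -246.72201538085938 76.21065521240234 125.61605072021484 79.29258728027344
C 0.0 195.4279327392578 -280.6919860839844 93.77987670898438 177.54421997070312 79.65592956542969
C 0.02 214.7567596435547 -275.5818176269531 90.35057067871094 171.05184936523438 79.65594482421875
```

View pics/w1c.png

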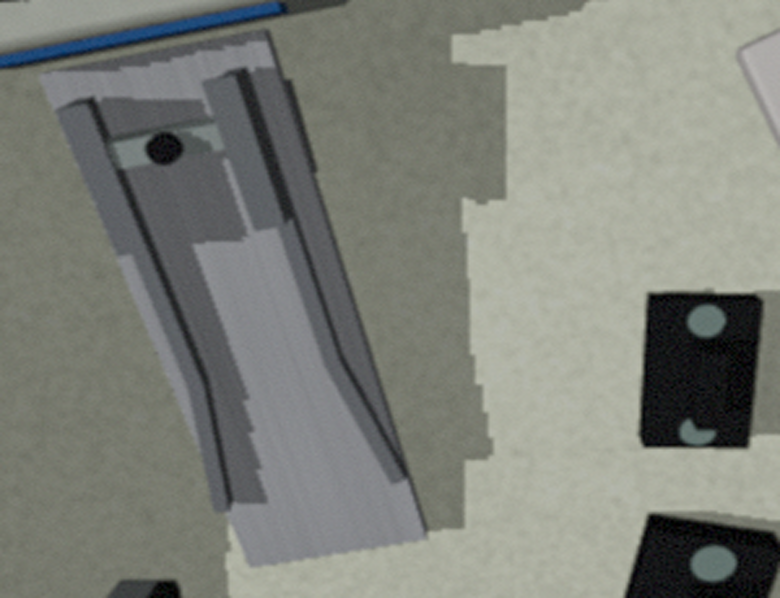

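Run:
```python
from h import *
np.set_printoptions(precision=4,suppress=True)
c=cam("wrist")
L,R_=ray(c,[[225,316.5],[294.2,303.9]],.016)
L2,R2=ray(c,[[146.2,101.3],[233.1,83]],.0579)
print(L,R_,np.linalg.norm(L-R_),L2,R2,np.linalg.norm(L2-R2))
f=(L+R_)/2;t=(L2+R2)/2;d=t-f;print("foot",f,"yaw",np.degrees(np.arctan2(d[1],d[0])),np.linalg.norm(d))
e=L-R_;print("yaw edge",np.degrees(np.arctan2(-e[0],e[1])));e=L2-R2;print(np.degrees(np.arctan2(-e[0],e[1])))
for a in (L2-L,R2-R_):print(np.degrees(np.arctan2(a[1],a[0])),np.linalg.norm(a))
# move above A for close look: camera straight-ish
A=np.array([.5557,-.2422])
r.move_to([A[0]+.06,A[1],.22],down(0));r.hold(.3)
c=cam("wrist");im=r.capture("wrist");cv2.imwrite("pics/w2.png",im)
print(r.read_state()["time"],r.read_state()["tcp_pos"])
```

```text
[ 0.4276 -0.0034  0.016 ] [ 0.4475 -0.1022  0.016 ] 0.10086560159462281 [0.7189 0.0527 0.0579] [ 0.7378 -0.0446  0.0579] 0.09912259944750448
foot [ 0.4375 -0.0528  0.016 ] yaw 11.062410476083237 0.29927907724098024
yaw edge 11.36641007464897
10.9549525259186
10.894230998118802 0.29963733288048444
11.230999686989016 0.2989233642999109
4.675 [ 0.6164 -0.2418  0.2211]
```

View pics/w2.png

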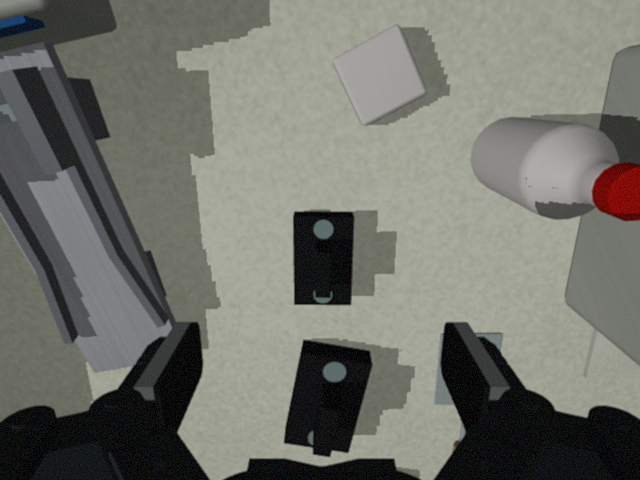

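The close view shows cassette A at about (323,258), its edges parallel to the image axes, clear of the timer, bottle and cassette B. Now I'll fit its pose using near-bottom and far-top edges, then grasp.

Run:
```python
from h import *
np.set_printoptions(precision=4,suppress=True)
im=cv2.imread("pics/w2.png");c=cam("wrist")
m=(im.max(2)<60).astype(np.uint8)*255
mm=np.zeros_like(m);mm[195:318,280:365]=m[195:318,280:365];mm=cv2.morphologyEx(mm,cv2.MORPH_CLOSE,np.ones((15,15)))
cs,_=cv2.findContours(mm,cv2.RETR_EXTERNAL,cv2.CHAIN_APPROX_NONE)
q=max(cs,key=cv2.contourArea)[:,0,:];x,y,w,h=cv2.boundingRect(q);print(x,y,w,h)
print(cv2.minAreaRect(q))
u=x+w/2-.5;v=y+h/2
print("top(+x) edge z=0/.02",ray(c,[u,y-.5],0),ray(c,[u,y-.5],.02))
print("far edge z=.02",ray(c,[u,y+h-.5],.02))
print("sides .02",ray(c,[[x-.5,v+15],[x+w-.5,v+15]],.02), "z0",ray(c,[[x-.5,v],[x+w-.5,v]],0))
l=[(yy,*np.where(mm[yy])[0][[0,-1]]) for yy in range(y+5,y+h-5,8)]
for yy,a,b in l:
    P=ray(c,[[a-.5,yy],[b+.5,yy]],.02);print(yy,P[:,:2].ravel())
```

```text
294 212 60 93
((323.5, 258.0), (92.0, 59.0), 90.0)
top(+x) edge z=0/.02 [[ 0.5969 -0.2445  0.    ]] [[ 0.6022 -0.2444  0.02  ]]
far edge z=.02 [[ 0.5086 -0.2445  0.02  ]]
sides .02 [[ 0.5414 -0.216   0.02  ]
 [ 0.5414 -0.273   0.02  ]] z0 [[ 0.5489 -0.2149  0.    ]
 [ 0.5489 -0.2743  0.    ]]
217 [ 0.5971 -0.2172  0.5971 -0.2716]
225 [ 0.5895 -0.217   0.5895 -0.2718]
233 [ 0.5818 -0.2168  0.5818 -0.2711]
241 [ 0.5741 -0.2167  0.5741 -0.2713]
249 [ 0.5662 -0.2165  0.5662 -0.2714]
257 [ 0.5582 -0.2163  0.5582 -0.2707]
265 [ 0.5501 -0.2162  0.5501 -0.2709]
273 [ 0.5419 -0.2169  0.5419 -0.2711]
281 [ 0.5336 -0.2168  0.5336 -0.2713]
289 [ 0.5252 -0.2166  0.5252 -0.2705]
297 [ 0.5167 -0.2164  0.5167 -0.2707]
```

```bash
cat >> h.py <<'E'
from scipy.spatial.transform import Rotation as Ro
F=np.array([.4375,-.0528,.016]);YAW=np.radians(11.1)
RR=Ro.from_euler("ZY",[YAW,-.14]).as_matrix()
RT=RR@down(0)
def onramp(x,y,z):return F+RR@np.array([x,y,z])
def fs():
    s=r.read_state();return RR.T@np.array(s["force"]),RR.T@(np.array(s["tcp_pos"])-F)
E
python3 - <<'E'
from h import *
np.set_printoptions(precision=4,suppress=True)
G=np.array([.553,-.244])
r.move_gripper(.06,30)
r.move_to([*G,.12],down(0))
print("hit",r.servo_line([*G,.026],v=.08,threshold=8))
s=r.read_state();print(s["tcp_pos"],s["force"])
r.move_gripper(0.0,40)
s=r.read_state();print(s["grip_width"],s["gripper_force"],s["tcp_pos"])
r.servo_line([*G,.2],v=.15)
s=r.read_state();print(s["grip_width"],s["force"],s["time"])
r.move_to(onramp(.062,0,.16),RT)
s=r.read_state();print(s["grip_width"],s["time"])
c=cam("wrist");cv2.imwrite("pics/w3.png",r.capture("wrist"))
E
```

```text
hit False
[ 0.5535 -0.2443  0.0266] [-0.0398 -0.2742  0.0898]
0.0003705598436104957 0.30301657039672136 [ 0.553 -0.244  0.026]
0.00018128849006638313 [0.5074 0.301  0.5848] 8.825
0.0001552410591913217 9.6917
```

View pics/w3.png

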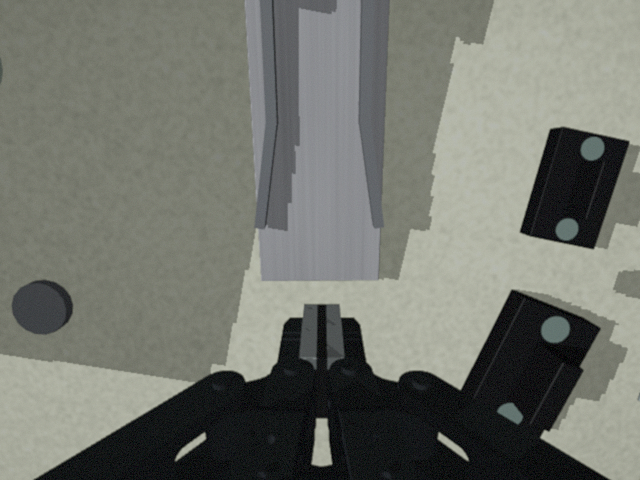

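The fingers closed on nothing. The view shows the ramp foot dead ahead at (320,280), with cassettes at (577,188) and (530,360). I'll locate those to see what happened.

Run:
```python
from h import *
np.set_printoptions(precision=4,suppress=True)
c=cam("wrist")
print(ray(c,[[555,128],[628,142],[595,248],[521,234],[515,292],[600,327]],.02))
print(ray(c,[[577,188],[530,360]],.02))
ct=cam("top");im=r.capture("top");p=proj(ct,[.553,-.244,.02])[0];print(p)
w=cv2.resize(im[170:300,340:480],(700,520)[::1],interpolation=cv2.INTER_CUBIC)
c2=cv2.resize(cv2.imread("pics/w3.png")[100:460,440:640],(400,520*1),interpolation=cv2.INTER_CUBIC)
cv2.imwrite("pics/t4.png",np.hstack([cv2.resize(w,(400,520)),c2]))
```

```text
[[ 0.5959 -0.2115  0.02  ]
 [ 0.5966 -0.2713  0.02  ]
 [ 0.5096 -0.2722  0.02  ]
 [ 0.5093 -0.2088  0.02  ]
 [ 0.4603 -0.2176  0.02  ]
 [ 0.444  -0.2979  0.02  ]]
[[ 0.5542 -0.2427  0.02  ]
 [ 0.4032 -0.2474  0.02  ]]
[403.0055 201.9909]
```

View pics/t4.png

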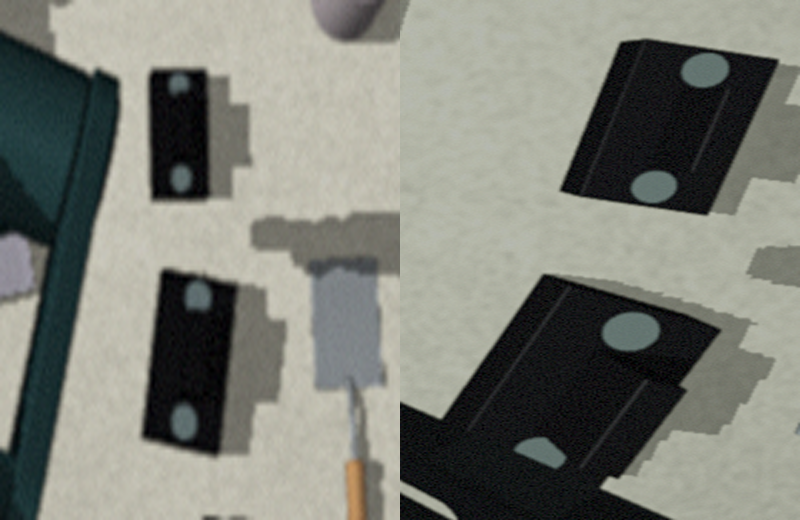

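Run:
```python
from h import *
np.set_printoptions(precision=4,suppress=True)
G=np.array([.553,-.2435])
s=r.read_state();print("tcp px",proj(cam("wrist"),s["tcp_pos"]))
r.servo_line(onramp(.062,0,.2),v=.2)
r.move_gripper(.06,30)
r.move_to([*G,.12],down(0))
a=r.capture("wrist")
print("hit",r.servo_line([*G,.026],v=.08,threshold=8))
b=r.capture("wrist");sd=r.capture("side")
for w in(.03,.02,.015,.012,.008):
    r.move_gripper(w,40);s=r.read_state();print(w,s["grip_width"],s["gripper_force"],s["tcp_pos"],s["force"],s["time"])
    if s["grip_width"]>w+.002: break
d=r.capture("wrist")
x=[cv2.resize(i[150:450,170:470],(400,300)) for i in(a,b,d)]
u,v=proj(cam("side"),[*G,.03])[0].astype(int)
x.append(cv2.resize(sd[v-60:v+60,u-80:u+80],(400,300),interpolation=cv2.INTER_CUBIC))
cv2.imwrite("pics/q.png",np.vstack([np.hstack(x[:2]),np.hstack(x[2:])]))
```

```text
tcp px [[319.6726 298.0007]]
hit False
0.03 0.030029280380871347 0.0 [ 0.553  -0.2435  0.0261] [-0.0205  1.14    0.434 ] 13.5583
0.02 0.019896065773389073 0.0 [ 0.553  -0.2435  0.026 ] [ 0.1716 -0.3176 -0.4671] 13.8167
0.015 0.01522351104556481 0.0 [ 0.553  -0.2435  0.026 ] [-0.324   0.0306 -0.2861] 14.0417
0.012 0.011980393288834388 1.4486334376533705 [ 0.5531 -0.2436  0.0262] [-0.8629 -0.6024  3.5129] 14.2583
0.008 0.008335989804373134 2.0922779508833855 [ 0.5532 -0.2435  0.0262] [0.0901 0.1917 4.3423] 14.475
```

View pics/q.png

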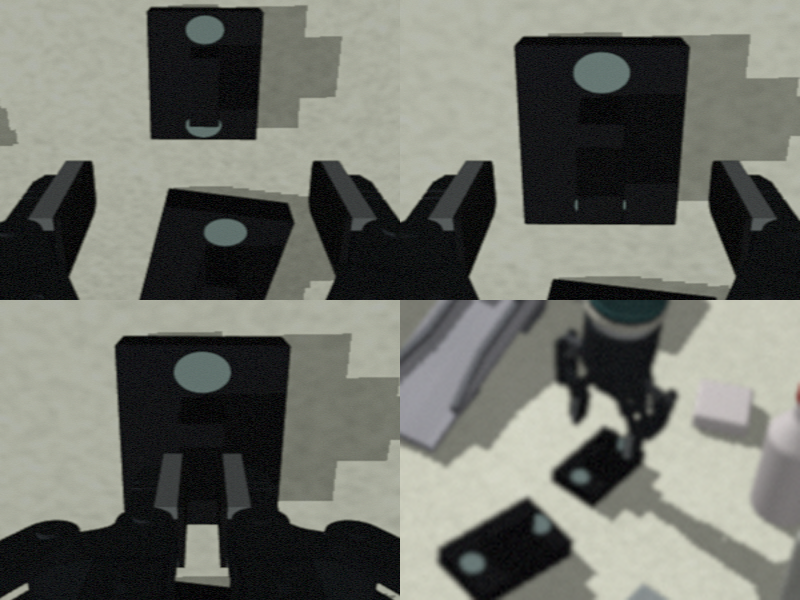

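The four crops show the fingers straddling the rib, in the right place. The width still drops below 14 mm at only about 2 N on the pads, with +4 N in z. I'll go a little deeper and watch the grip as it loads.

Run:
```python
from h import *
np.set_printoptions(precision=4,suppress=True)
G=np.array([.553,-.2435])
def st(k):
    s=r.read_state();print(k,s["grip_width"],s["gripper_force"],s["tcp_pos"],s["force"],s["wrist_torque"],s["time"])
st("now")
r.move_gripper(.04,40)
print(r.servo_line([*G,.0215],v=.05,threshold=6));st("low")
for w in (.016,.013,.010,.006):
    r.move_gripper(w,100);st(w)
    r.hold(.2);st("h")
im=r.capture("side");cv2.imwrite("pics/s5.png",im)
```

```text
now 0.007771653239086586 2.23794579362675 [ 0.5532 -0.2436  0.0262] [-1.2502  0.0575  5.0834] [ 0.0493  0.0577 -0.0015] 14.525
False
low 0.0398409671537287 0.0 [ 0.5526 -0.2433  0.021 ] [ 1.2315 -0.7424  0.488 ] [-0.1106 -0.0625  0.0417] 15.1833
0.016 0.016080151486020513 0.0 [ 0.5531 -0.2436  0.0216] [-0.322  -0.0374  0.1137] [ 0.0082 -0.0085  0.0061] 15.5417
h 0.015726567419739306 0.0 [ 0.553  -0.2435  0.0216] [ 0.7096 -0.2622  0.1125] [ 0.0107 -0.0484  0.0008] 15.7417
0.013 0.01309441187123277 15.247474908828735 [ 0.553  -0.2435  0.0216] [-0.1569  0.7035  0.9864] [ 0.0367  0.0646 -0.0653] 15.9583
h 0.013131387296422657 15.280281454324722 [ 0.553  -0.2434  0.0215] [0.1405 0.763  1.0427] [0.0949 0.0153 0.0171] 16.1583
0.01 0.011652012747279969 60.46242356300354 [ 0.553  -0.2434  0.0217] [-0.7483  1.1576  4.8241] [0.197  0.138  0.0001] 16.375
h 0.011291972373595116 60.623406171798706 [ 0.553  -0.2434  0.0217] [-1.1878  2.0518  5.6651] [ 0.2913  0.2727 -0.0097] 16.575
0.006 0.009310638579647057 98.22747197002172 [ 0.553  -0.2435  0.0218] [-2.2261  1.1681  7.0079] [ 0.2157  0.2727 -0.003 ] 16.7917
h 0.00934938239675734 98.23280062526464 [ 0.553  -0.2434  0.0219] [-0.9392  2.0994  6.3387] [0.2836 0.2386 0.0156] 16.9917
```

Going 4.5 mm deeper gives a solid grip: 98 N on the pads, holding. Lift and place.

Run:
```python
from h import *
np.set_printoptions(precision=4,suppress=True)
def st(k):
    s=r.read_state();print(k,s["grip_width"],s["gripper_force"],s["tcp_pos"],s["force"],s["time"]);return s
G=np.array([.553,-.2435])
r.servo_line([*G,.06],v=.06);s=st("up")
if s["grip_width"]>.006:
    r.servo_line([*G,.18],v=.15)
    r.move_to(onramp(.065,0,.14),RT);st("above")
    r.servo_line(onramp(.065,0,.04),v=.12);r.hold(.3);st("near")
    f0=fs()[0]
    print("hit",r.servo_line(onramp(.065,0,.0195),v=.02,threshold=3));st("down");print(fs(),f0)
    cv2.imwrite("pics/w6.png",r.capture("wrist"))
```

```text
up 0.009332522340387017 98.09727367479354 [ 0.5528 -0.2434  0.06  ] [ 0.2166 -0.2234 -2.6979] 17.8333
above 0.009718996248203306 98.15358698135242 [ 0.4831 -0.0452  0.1642] [-0.0142 -1.002  -2.4186] 19.6417
near 0.00966816135023866 98.14942195778713 [ 0.4955 -0.0416  0.0652] [ 0.2853 -0.592  -1.5445] 20.925
hit True
down 0.009312146400122005 99.19392603915185 [ 0.4974 -0.0409  0.0469] [-0.9516  0.1549  5.1965] 21.7583
(array([-0.17  ,  0.3352,  5.2718]), array([0.0648, 0.0002, 0.0221])) [-0.0512 -0.6359 -1.5525]
```

Run:
```python
from h import *
np.set_printoptions(precision=4,suppress=True)
r.servo_line(onramp(.065,0,.0218),v=.02)
r.move_gripper(.02);r.move_gripper(.045);print(fs())
r.servo_line(onramp(.065,0,.12),v=.15)
r.servo_line(onramp(.0,0,.12),v=.15)
r.hold(.3)
im=r.capture("wrist");cv2.imwrite("pics/w7.png",im)
c=cam("wrist")
# expected top-face corners at z=.02
X=np.array([onramp(.065+a,b,.02) for a,b in((45,28),(45,-28),(-45,-28),(-45,28)) for a,b in((a/1000,b/1000),)])
P=proj(c,X);print(P)
v=im.copy();cv2.polylines(v,[P.astype(np.int32)],True,(0,255,0),1)
cv2.imwrite("pics/w7v.png",v);print(r.read_state()["time"])
```

```text
(array([-0.8929, -0.3823,  0.5768]), array([ 0.065 , -0.    ,  0.0218]))
[[271.8203  49.5846]
 [368.3437  49.5057]
 [363.3992 200.8998]
 [277.2015 200.9188]]
24.4333
```

View pics/w7v.png

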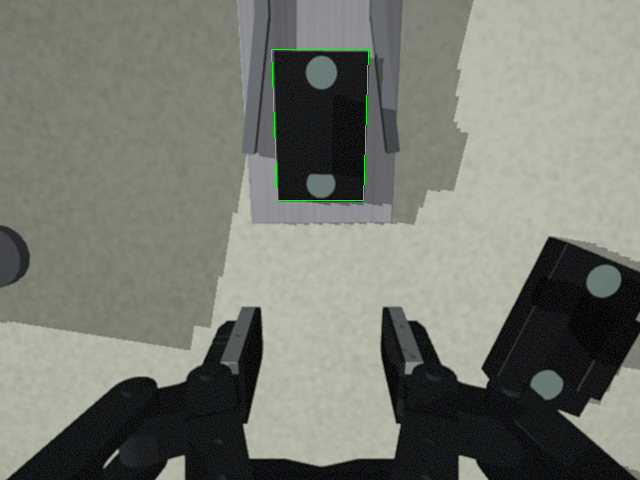

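The cassette lies on the ramp exactly where predicted: the green outline matches its edges from (272,50) to (363,201). It's central and clear of the guides. Now for the push.

Run:
```python
from h import *
np.set_printoptions(precision=3,suppress=True)
r.move_gripper(0,40)
r.servo_line(onramp(-.014,0,.12),v=.15)
r.servo_line(onramp(-.014,0,.009),v=.12);r.hold(.3);print("start",fs())
print(r.servo_line(onramp(.016,0,.009),v=.03,threshold=6),fs())
for x in(.04,.07,.1,.12,.135):
    h=r.servo_line(onramp(x,0,.009),v=.03,threshold=7);print(x,h,fs()[0],fs()[1])
    if h:break
print(r.read_state()["time"])
```

```text
start (array([-0.116,  0.243,  0.059]), array([-0.014, -0.   ,  0.009]))
False (array([0.172, 0.439, 0.215]), array([0.016, 0.   , 0.009]))
0.04 False [-1.776  0.51   0.755] [0.04  0.    0.009]
0.07 False [-0.067  0.06   0.278] [ 0.07  -0.     0.009]
0.1 False [-0.691  0.489  0.876] [ 0.1   -0.     0.009]
0.12 False [ 0.854 -0.027  0.341] [ 0.121 -0.     0.009]
0.135 False [ 0.027 -0.45   0.614] [ 0.136 -0.     0.009]
32.425
```

Run:
```python
from h import *
np.set_printoptions(precision=3,suppress=True)
h=r.servo_line(onramp(.19,0,.009),v=.008,threshold=4.5);print(h,fs(),r.read_state()["time"])
for i in range(4):r.hold(.1);print(fs()[0])
```

```text
True (array([ 0.86 , -0.426, -0.675]), array([0.136, 0.   , 0.009])) 33.7167
[ 0.959 -0.141  0.538]
[ 0.755 -0.06  -0.283]
[ 0.317 -0.463  0.08 ]
[ 0.854 -0.129 -0.008]
```

Run:
```python
from h import *
np.set_printoptions(precision=4,suppress=True)
for i in range(12):
    x=fs()[1][0]
    h=r.servo_line(onramp(x+.005,0,.009),v=.012,threshold=7);a=fs();r.hold(.1);b=fs();print(h,a[0],b[0],b[1],r.read_state()["time"])
    if h or b[0][0]<-5:break
```

```text
False [-0.6771  0.154  -0.6037] [-0.6433  0.6137 -0.2   ] [0.1397 0.     0.009 ] 34.7833
False [-0.8004 -0.4947 -0.7799] [-0.8892 -1.0019 -0.6124] [ 0.1449 -0.0001  0.009 ] 35.4417
False [-0.4995  0.3429 -0.2234] [-0.6116  0.7576 -0.6914] [ 0.1505 -0.0001  0.0091] 36.125
False [-2.1797 -0.1072  0.5516] [-1.9265 -0.0723  1.6804] [0.1557 0.     0.009 ] 36.8417
False [-1.2943 -0.0999 -0.8304] [-0.9675  0.1671 -1.0049] [ 0.1613 -0.0001  0.0091] 37.525
False [-1.8246  0.4706  0.8893] [-1.3218  0.6786  0.7572] [0.1665 0.     0.009 ] 38.2417
False [-1.1124  0.3072  1.0602] [-0.8119  1.557  -0.3468] [ 0.172  -0.0001  0.009 ] 38.925
True [-0.4105 -0.8232  0.3209] [-0.471   0.749   0.3607] [0.1737 0.0006 0.0084] 39.4417
```

```bash
cat >> h.py <<'E'
def mf(n=5):
    a=[]
    for i in range(n):r.hold(.03);a.append(fs()[0])
    return np.mean(a,0)
E
python3 - <<'E'
from h import *
np.set_printoptions(precision=4,suppress=True)
x=.1735
for i in range(12):
    x+=.0004
    h=r.servo_line(onramp(x,0,.009),v=.008,threshold=6);m=mf();print(round(x,4),h,m,fs()[1])
    if h or m[0]<-5:break
print(r.read_state()["time"])
E
```

```text
0.1739 False [-0.0253 -0.0029  0.0597] [0.1738 0.     0.009 ]
0.1743 False [-0.311  -0.1586  0.0683] [ 0.1743 -0.      0.009 ]
0.1747 False [-0.7662 -0.2497  0.0712] [0.1746 0.     0.009 ]
0.1751 False [-2.4913 -0.5007  1.4769] [0.1746 0.0001 0.0089]
0.1755 False [-4.3731 -0.9726  3.1319] [0.1746 0.0001 0.0089]
0.1759 False [-5.3546 -1.3874  3.9388] [0.1746 0.0001 0.0089]
42.05
```

Run:
```python
from h import *
np.set_printoptions(precision=4,suppress=True)
x=.1759
for i in range(12):
    x+=.0003
    r.servo_line(onramp(x,0,.009),v=.008,threshold=7);m=mf(4);print(round(x,4),m)
    if m[0]<-10.5:break
print(mf(25),fs()[1],r.read_state()["time"])
cv2.imwrite("pics/w8.png",r.capture("wrist"))
```

```text
0.1762 [-6.3364 -1.7939  4.7908]
0.1765 [-7.3694 -2.3258  5.879 ]
0.1768 [-7.8342 -2.0125  6.2798]
0.1771 [-8.1131 -2.5123  7.088 ]
0.1774 [-9.1207 -2.8335  7.3856]
0.1777 [-9.62   -3.0069  8.2664]
0.178 [-10.5479  -3.0717   8.4318]
[-10.6304  -2.9813   8.9819] [0.1745 0.0002 0.0089] 45.5667
```

View pics/w8.png

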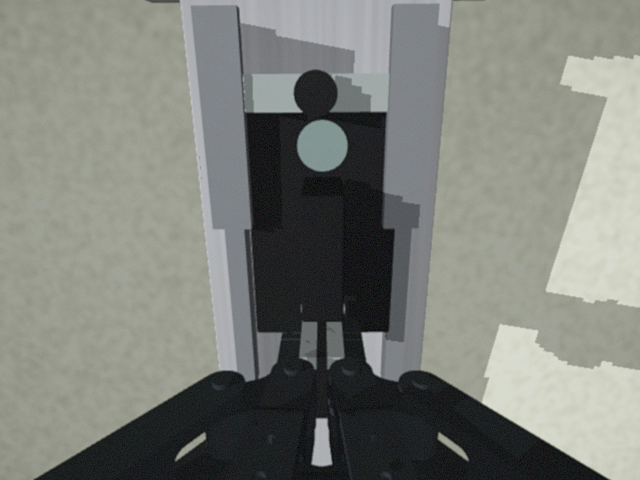

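The cassette sits squarely against the stop plate (edge at row 112), between the guides and under the lips. I'll press a bit harder for margin, back off, check and hand in.

Run:
```python
from h import *
np.set_printoptions(precision=4,suppress=True)
x=.178
for i in range(8):
    x+=.0003
    r.servo_line(onramp(x,0,.009),v=.008,threshold=7);m=mf(4);print(round(x,4),m)
    if m[0]<-12.3:break
print(mf(20))
r.servo_line(onramp(.172,0,.009),v=.01);r.servo_line(onramp(.14,0,.009),v=.06)
r.servo_line(onramp(.14,0,.06),v=.12);r.servo_line(onramp(.12,0,.12),v=.15)
r.servo_line(onramp(.174,0,.06),v=.15)
r.hold(.4)
im=r.capture("wrist");c=cam("wrist");u=np.array([.5]) 
# rows along columns beside the rib: cassette front end vs stop
for xs in (.265,.27,.2756,.28):print(xs,proj(c,onramp(xs,.016,.02)),proj(c,onramp(xs,-.016,.02)))
cv2.imwrite("pics/w9.png",im);print(fs(),r.read_state()["time"])
for y in (.016,-.016):
    col=int(proj(c,onramp(.27,y,.02))[0,0]);g=im[:,col-3:col+4].max(2).mean(1).astype(int);print(col,g[40:330:4])
for row in (150,200,240,270,290):
    g=im[row].max(1);d=np.where(g<45)[0];print(row,d[(d>180)&(d<460)][[0,-1]] if len(d) else 0)
```

```text
0.1783 [-11.4664  -3.2081   9.706 ]
0.1786 [-11.8088  -3.673   10.4514]
0.1789 [-12.5423  -3.8443  10.8507]
[-12.8003  -3.7424  10.4694]
0.265 [[284.8764  79.1162]] [[354.7108  79.0629]]
0.27 [[284.5511  67.3415]] [[354.9956  67.2797]]
0.2756 [[284.1799  53.9073]] [[355.3206  53.8355]]
0.28 [[283.8831  43.1642]] [[355.5805  43.0843]]
(array([-0.891 , -0.3035, -0.1978]), array([ 0.1741, -0.0001,  0.0604])) 51.25
284 [174 133 128 125 124 126 125 126 125 132 167 167 167 166 166 167 166  24
  25  23  24  24  26  24  27  23  26  25  25  25  27  26  26  23  24  24
  22  26  24  27  32  34  33  34  35  32  34  34  36  35  33  33  34  32
  33  32  30  34  32  32 116 125 126 126 127 126 125 125 125 125 114  70
  60]
354 [177 179 177 178 178 179 179 179 181 175 167 167 167 133 121 121 119  27
  25  33  35  35  35  34  31  35  36  34  37  33  23  23  27  22  21  23
  25  24  24  27  24  24  23  27  21  23  25  23  24  23  23  26  22  31
  33  32  31  32  33  32 170 180 180 181 181 180 180 179 179 179  62  24
  27]
150 [267 367]
200 [268 376]
240 [270 375]
270 [272 373]
290 0
```

Run:
```python
from h import *
np.set_printoptions(precision=4,suppress=True)
c=cam("wrist");n=RR[:,2]
for z,rows in((.02,[108,112,278,281]),(0,[108,278]),(.026,[78,106])):
    for v in rows:
        P=ontoplane(c,[284,v],onramp(0,0,z),n)[0];print(z,v,RR.T@(P-F))
s=r.read_state();print(s["tcp_rot"]-RT, proj(c,s["tcp_pos"]))
im=cv2.imread("pics/w9.png")
t=r.capture("top");ct=cam("top")
P=proj(ct,[onramp(x,0,.02) for x in(.16,.185,.252,.2756)]);print(P)
u,v=P.mean(0).astype(int)
a=cv2.resize(t[v-40:v+40,u-40:u+40],(400,480),interpolation=cv2.INTER_CUBIC)
cv2.imwrite("pics/fin.png",np.hstack([a,cv2.resize(im[0:360,160:480],(400,480))]))
```

```text
0.02 108 [0.2524 0.0168 0.02  ]
0.02 112 [0.2506 0.0168 0.02  ]
0.02 278 [0.1651 0.0194 0.02  ]
0.02 281 [0.1633 0.0195 0.02  ]
0 108 [0.2516 0.0186 0.    ]
0 278 [0.1559 0.0215 0.    ]
0.026 78 [0.2653 0.0159 0.026 ]
0.026 106 [0.2534 0.0162 0.026 ]
[[ 0.0015  0.0008 -0.0121]
 [ 0.0006  0.0002  0.0015]
 [-0.0116 -0.0037 -0.0016]] [[319.6751 297.9803]]
[[322.3836 186.1455]
 [320.5183 177.1079]
 [315.5314 152.9446]
 [313.7789 144.4533]]
```

View pics/fin.png

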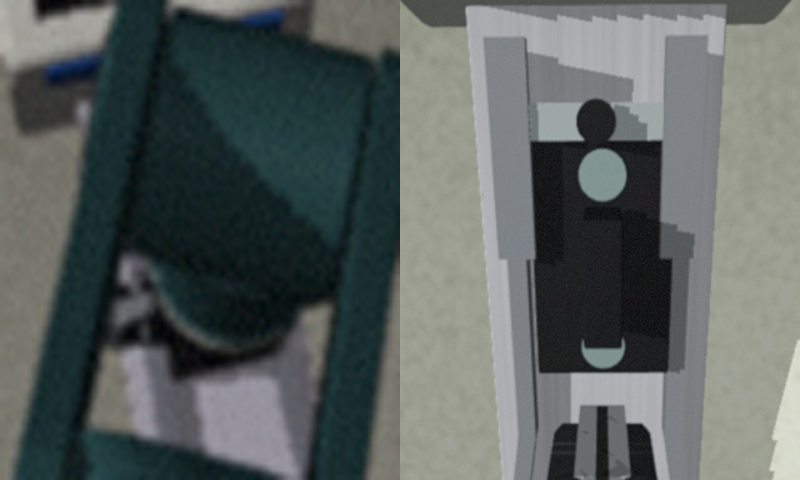

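The right crop shows the cassette flat and central. Its front edge, at x = 0.252 m in the foot frame, touches the stop plate with no deck visible between them, and the fingers are clear. Retreat and hand in.

Run:
```python
from h import *
r.servo_line(onramp(.12,0,.16),v=.15);r.hold(.3);print(fs(),r.read_state()["time"])
print(r.hand_in())
```

```text
(array([ 0.50801486, -0.49058372,  0.10344727]), array([1.19864231e-01, 1.06045458e-04, 1.59335721e-01])) 52.5083
the job is handed in; nothing more can be done
None
```

I loaded the cassette, pressed it against the stop and handed the job in at about 52.5 s. The wrist read 10.6–12.8 N for about 3 s, so I estimate 7–9 N on the stop after friction; the fingers most likely pushed on the grip rib, not the block's rear face. The last picture showed it flat, square and about 1 mm off the middle line, with no visible gap at the stop. Nothing else looked moved, but I didn't check every bystander, and no verdict came back.

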